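# Scoop the stirring bars out from under the glass shelf

### The job

Take the red-handled scoop and reach it under the low glass shelf, without striking the shelf, to gather all three white stirring bars from the blue tray. Lift them out together in the scoop, tip them into the white dish, then lay the scoop back down on the green mat, right way up, and let go. Leave the bottles, jar, vial, beaker and cork ring where they stand.

Things in the scene. Friction and masses are not known exactly. Their poses are not given: they have to be found in the camera images.
- scoop_grip (a point): Grip point of the long-handled scoop, near its balance: centre of the straight level red handle (16 wide in y, 20 high in z, from 105 behind to 104 ahead of here), 45 mm above the scoop's underside, 48 above the bench as it stands on the mat. x runs along the handle to the mouth, y across, z up. Handle top (10 above) is the scoop's highest part. 0.22 kg.
- scoop_tip (a point): Middle of the scoop's mouth edge at underside level: 200 mm ahead of and 45 below scoop_grip. The edge is a wedge 14 long rising from 1.2 to 4.2 mm, then a 7 mm long slope down to the pan floor, which keeps parts in.
- scoop_heel (a point): Bottom of the black heel (50 wide) under the handle's rear end, at underside level: 98 mm behind and 45 below scoop_grip. With it the scoop stands level by itself.
- tray: Fixed blue tray, half under the shelf, open to the robot. Origin at bench level under the middle of its steel back rail's front face; x points away from the robot, the way to push the scoop. Floor 4 mm thick, x -145 to +40; side walls to z 26, 120 apart. Rail: x 0 to 4, z 12.5 to 22; the scoop's mouth edge passes up to 35 mm under it, bars cannot. Shelf front edge is near x = -100.
- shelf: Fixed low clear glass shelf in an aluminium frame, 340 wide (y) x 180 deep (x). Origin on the bench below the middle of its front edge; x points away from the robot, under the shelf. Underside 85 mm above the bench, top 95; the frame hangs to 75 along both ends, with 12 wide legs at the four corners, 316 clear between them.
- dish: Fixed white open plastic dish 160 (x) x 180 (y) x 45 high, walls and floor 4-5 thick, to the left or right of the shelf. Origin at bench level under its centre, z up.
- mat: Fixed green mat 370 (x) x 160 (y) x 3 thick, on the other side of the shelf; the scoop stands on it at the start, mouth away from the robot. Origin at bench level at its centre.
- scoop: The scoop's underside, 45 mm below scoop_grip, same axes. Steel pan from 104 to 200 ahead (x), 104 wide outside, 99 inside, floor 2.5 thick, back wall 34 high; side walls 28 high stop 35 short of the mouth edge and go on as a 6 high curb.
- bar1_center (a point): White octagonal PTFE magnetic stirring bar with a red middle band, very slippery (friction about 0.1), 14 mm across flats, 30 long, about 14 g. It lies on the tray floor at any yaw, its centre 20 to 65 mm in front of the rail. The point is its centre; x runs along its length.
- bar1: The same bar: origin on its underside as first laid (7 mm from its centre).
- bar2_center (a point): Another stirring bar, like bar1.
- bar2: The same bar: origin on its underside as first laid (7 mm from its centre).
- bar3_center (a point): Another stirring bar, like bar1.
- bar3: The same bar: origin on its underside as first laid (7 mm from its centre).
- amber_bottle: Brown glass bottle with black cap, 54 dia x 95 tall, standing at one end on top of the glass shelf (mm); loose, leave alone. Origin at the centre of its underside.
- clear_jar: Clear jar with blue lid, 52 dia x 80 tall, standing at the other end on top of the shelf (mm); loose, leave alone. Origin at the centre of its underside.
- vial: Green glass vial, 26 dia x 50 tall, standing on the bench under the shelf beside the tray (mm); loose, leave alone. Origin at the centre of its underside.
- wash_bottle: White plastic bottle with red cap, 64 dia x 160 tall, on the left of the bench (mm); loose, leave alone. Origin at the centre of its underside.
- beaker: Glass beaker, 80 dia x 100 tall, on the right of the bench (mm); loose, leave alone. Origin at the centre of its underside.
- cork_ring: Cork ring, 110 dia x 25 tall, on the left of the bench, nearer the robot than the white bottle (mm); loose, leave alone. Origin at the centre of its underside.
Things that resemble listed ones, but are neither listed nor needed, are in the scene too. Several things have the shape of the dish; the one meant has the colours described above.

How it is judged:
By the outcome, as a careful person would: the job done as asked, in the order asked, and still so for the second after the job is handed in, with the robot touching nothing.
It also fails if it takes over 72 s, if anything falls off the work surface, if the arm or the gripper's body presses on something with over 40 N, if the wrist force passes 120 N, or if a joint passes its speed limit or range.

### The arm

A 6-joint arm with a two-finger parallel gripper is mounted at the origin on the work surface. World frame = base frame: x ahead of the robot, y to its left, z up, the work surface at z = 0. Lengths are in mm, angles in rad, forces in N, time in s.
With the tool pointing down it reaches from about 350 to 775 mm from the base axis. Payload 5.5 kg.
Tool frame: the origin (TCP) lies midway between the tips of the shut fingers; the grasp point (between the pads) lies 19 mm behind it; z points along the fingers, y is the line along which they close (so a half turn about z gives the same grasp; the last joint's range is limited). The gripper opens to 85 mm and grips with 20 to 120 N. Pads are 22 mm wide; open, the fingers measure 114 mm over their backs; the gripper's body (76 mm by 85 mm) begins 54 mm behind the grasp point. The pads swing forward as they close: fully open they stand 13 mm farther back than shut.
Start: joints at [-0.14, 0.313, 0.046, 1.304, 0, 1.431], TCP at [575.041, -0.015, 231.323] pointing down, gripper open.
Joint ranges: [-2.76, 2.76], [-0.86, 1.69], [-1.03, 1.26], [-2.2, 2.34], [-1.47, 1.5], [-3.14, 3.14]. Speed limits (rad/s): [2.57, 2.57, 3.14, 3.14, 3.14, 3.14].

### API

Orientations are given as a unit quaternion [x, y, z, w].
In Python, from workcell import r, inverse_kinematics, camera, get_calibration, boxes_of, silhouettes, pinpoint, readout gives the robot as it stands. Calls block until the motion is done:
- r.move_to(position, orientation): joint-space move of the TCP to a pose.
- r.move_straight(position, vel=150, rotation=None, f_stop=None): straight line of the TCP; rotation=None keeps the orientation; vel is the mean speed in mm/s. With f_stop (N) it stops when the force on the tool has changed by that much, and returns True; else False.
- r.set_joints(angles): joint-space move.
- r.set_gripper(opening, f_grip=None): finger opening in mm; f_grip is the grip in N (None keeps the last); returns when the fingers have stopped.
- r.wait(seconds).
- inverse_kinematics(position, orientation): joint angles nearest the present ones, or None.
- camera(name): name is "scene" or "side" or "wrist"; returns (picture, depth): 420x560x3 uint8, red, green, blue; 420x560 float32, mm along the optical axis (not along the pixel's ray), 0 where there is no reading.
- get_calibration(name): a dict with "fx", "fy", "cx", "cy" (pixels), "extrinsics" (4x4, takes a point from world to camera coordinates). Camera axes: x right, y down, z forward; pixel columns grow to the right and rows downward; lengths in mm; the calibration is good to about 2 mm. The wrist camera is an equidistant fisheye: a pixel r from the principal point sees the ray r / f radians off the axis. A picture is of the moment at which its call begins: read the wrist's pose just before it. get_calibration takes no time and is no camera call; for the wrist camera it gives the pose at the moment of the call.
A pose or a line that the arm cannot do raises r.Unreachable and nothing moves.
- r.finish_job(): hands the job in; it is judged then, once.
Trained networks look in the newest picture that a camera, given by its name, has taken for a name from the list of things; names that differ only in an ending like _2 or _b are one class to them, and where a whole thing is asked for, a point or a joint stands for the part that bears it (a point fixed in the world has none). Each returns a list of dicts, best first, with "conf" (0 to 1); they miss things now and then, are a little off and sometimes report something else, mostly with a low value. They report only what shows in the picture. A call takes as long as a camera call. They do not tell look-alikes from the thing itself.
- boxes_of(name, camera): "xy" ([column, row] in pixels, amid what is visible of it).
- silhouettes(name, camera): "mask" (420x560 bool, what is visible of it) and "xy" ([column, row] in pixels, amid what is visible of it).
- pinpoint(name, camera): "xy" ([column, row] in pixels: a listed point, or the origin of a listed thing).
Readings, each from a call of its own:
- readout.read_t(): time.
- readout.read_joints(): joint angles.
- readout.read_dq(): joint speeds.
- readout.read_tau(): joint torques, N m.
- readout.read_tcp_pos(): TCP position.
- readout.read_ee_rot(): TCP orientation.
- readout.read_force(): force on the tool from outside, world axes, zero at the start.
- readout.read_moment(): the same for the moment, N m.
- readout.read_opening(): finger opening in mm.
- readout.read_gripper_force(): force on a finger pad.
Only numpy, scipy, OpenCV 4.12 (cv2) and the standard library are available. Lean on these libraries where they do the work, as an engineer would, in place of code of your own. Each camera call takes 0.05 s, during which the arm holds its last target. There are 200 camera calls.

## Working session

There is one attempt and no reset: what is moved stays moved. The work goes in short steps, each a Python script; the robot and the scene stay as the last script left them, time stands still between calls to the robot, and variables do not carry over. Pictures are saved under pics/ and viewed, at most 10 in all, crops included, and the job is handed in when it is done.

```bash
ls; mkdir -p pics; cat > h.py <<'E'
import numpy as np, cv2
from workcell import *
def ray(name,xy,cal=None):
    c=cal or get_calibration(name); E=np.array(c["extrinsics"]); x=(xy[0]-c["cx"])/c["fx"]; y=(xy[1]-c["cy"])/c["fy"]
    if name=="wrist":
        t=np.hypot(x,y); d=np.array([np.sin(t)*x/max(t,1e-9),np.sin(t)*y/max(t,1e-9),np.cos(t)])
    else: d=np.array([x,y,1.])
    R=E[:3,:3]; return -R.T@E[:3,3], R.T@d
def atz(name,xy,z,cal=None):
    o,d=ray(name,xy,cal); return o+d*(z-o[2])/d[2]
def save(n,p): cv2.imwrite(f"pics/{n}.png",cv2.cvtColor(p,cv2.COLOR_RGB2BGR))
np.set_printoptions(precision=1,suppress=True)
E
python3 - <<'E'
from h import *
for cam in ("scene","side"):
    p,d=camera(cam); save(cam+"0",p)
    for n,z in [("scoop_grip",48),("scoop_tip",3),("scoop_heel",3),("tray",0),("shelf",0),("dish",0),("mat",0),("bar1_center",11),("vial",0),("amber_bottle",95),("clear_jar",95),("beaker",0),("wash_bottle",0),("cork_ring",0)]:
        for q in pinpoint(n,cam)[:4]: print(cam,n,round(q["conf"],2),np.round(q["xy"]),atz(cam,q["xy"],z))
    E=np.array(get_calibration(cam)["extrinsics"]); print("campos",-E[:3,:3].T@E[:3,3])
print(readout.read_t(),readout.read_ee_rot())
E
```

```text
pics
scene scoop_grip 0.76 [376. 207.] [413.8 319.7  48. ]
scene scoop_tip 0.68 [399. 252.] [599.6 351.2   3. ]
scene scoop_heel 0.67 [364. 198.] [302.1 314.3   3. ]
scene tray 0.85 [299. 291.] [710.3 -18.2   0. ]
scene shelf 0.95 [287. 267.] [601.7 -37.9   0. ]
scene dish 0.93 [183. 208.] [ 244.4 -363.6    0. ]
scene dish 0.86 [198. 250.] [ 471.3 -322.8    0. ]
scene dish 0.31 [255. 277.] [ 626.1 -148.8    0. ]
scene mat 0.89 [378. 226.] [459.8 321.8   0. ]
scene bar1_center 0.39 [365. 195.] [298.6 318.   11. ]
scene amber_bottle 0.88 [255. 277.] [ 713.  -155.7   95. ]
scene amber_bottle 0.39 [337. 263.] [698.9  98.7  95. ]
scene clear_jar 0.9 [338. 262.] [694.5 102.7  95. ]
scene beaker 0.55 [129. 261.] [ 484.4 -549.1    0. ]
scene beaker 0.33 [287. 266.] [595.7 -35.8   0. ]
scene wash_bottle 0.84 [447. 246.] [599.6 522.6   0. ]
scene cork_ring 0.8 [437. 214.] [434.9 553.8   0. ]
campos [1757.8 -261.3 1276.6]
side scoop_grip 0.67 [287. 295.] [404.  316.2  48. ]
side scoop_tip 0.87 [206. 300.] [613.7 333.9   3. ]
side scoop_tip 0.55 [249. 384.] [441.6 553.9   3. ]
side scoop_heel 0.
[... 265 characters left out ...]
   86.2   0. ]
side vial 0.28 [191. 358.] [590.7 514.3   0. ]
side amber_bottle 0.78 [220. 171.] [ 714.1 -140.1   95. ]
side amber_bottle 0.74 [265. 307.] [439.5 408.4  95. ]
side amber_bottle 0.24 [288. 297.] [392.2 365.   95. ]
side clear_jar 0.71 [201. 213.] [702.5  91.2  95. ]
side clear_jar 0.4 [322. 312.] [307.8 394.8  95. ]
side clear_jar 0.34 [243. 218.] [575.5  87.7  95. ]
side beaker 0.96 [302. 142.] [ 510.1 -572.6    0. ]
side beaker 0.34 [324. 313.] [305.8 311.4   0. ]
side wash_bottle 0.94 [192. 362.] [585.9 523.2   0. ]
side wash_bottle 0.16 [299. 175.] [ 479.3 -319.8   -0. ]
side cork_ring 0.63 [252. 380.] [437.6 542.6   0. ]
campos [ 260.1 1197.4  974.1]
1.5 [0.7 0.7 0.  0. ]
```

View pics/scene0.png

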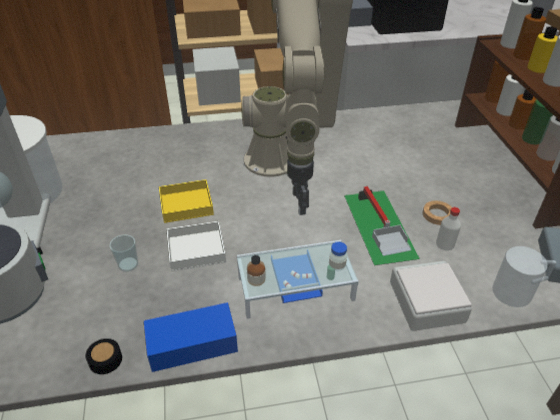

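View pics/side0.png

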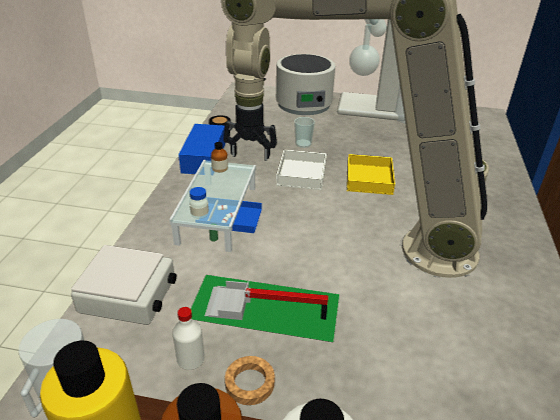

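The scene view shows the white dish at (198,250) with a yellow look-alike at (183,208). The scoop is on the mat at (378,207), mouth away from the robot. The tray with white bars is at about (297,280) under the shelf. In both views the amber bottle is at the right shelf end and the jar at the left. Next: a wrist look at the tray, then one over the scoop.

```bash
cat >> h.py <<'E'
from scipy.spatial.transform import Rotation as Ro
def srot(yaw,pitch=0,s=-1):
    """tool quaternion for scoop yaw and pitch (pitch>0 mouth down)"""
    R=(Ro.from_euler('z',yaw)*Ro.from_euler('y',pitch)).as_matrix()
    return R, Ro.from_matrix(np.c_[-s*-1*0+(-s)*R[:,0], s*R[:,1], -R[:,2]]).as_quat()
def tcp_for(grip,yaw,pitch=0,s=-1):
    R,q=srot(yaw,pitch,s); return np.array(grip)-19*R[:,2], q
E
python3 - <<'E'
from h import *
def look(tag,L):
    cal=get_calibration("wrist"); p,d=camera("wrist"); save(tag,p); np.savez(f"pics/{tag}.npz",d=d,**{k:np.array(v) for k,v in cal.items()})
    E=np.array(cal["extrinsics"]); print(tag,"cam",-E[:3,:3].T@E[:3,3],cal["fx"])
    for n,z in L:
        for q in pinpoint(n,"wrist")[:4]: print(n,round(q["conf"],2),np.round(q["xy"]),atz("wrist",q["xy"],z,cal))
for s in (-1,1):
    for nm,g,y in [("mat",(408,318,48),.1),("mathi",(408,318,250),.1),("tray0",(395,-45,70),.06),("tray1",(540,-35,49),.06)]:
        P,q=tcp_for(g,y,0,s); print(s,nm,inverse_kinematics(P,q))
look("w0",[("tray",0),("shelf",0),("bar1_center",11),("dish",0)])
for s in (-1,1):
    P,q=tcp_for((430,318,270),.1,0,s)
    try: r.move_to(P,q); print("s",s); break
    except r.Unreachable: pass
look("w1",[("scoop_grip",48),("scoop_tip",3),("scoop_heel",3),("mat",0)])
print(readout.read_t(),readout.read_joints())
E
```

```text
-1 mat [ 0.5  0.4 -0.4  0.8  0.  -2.7]
-1 mathi [ 0.5  0.2 -0.1  1.3  0.  -2.7]
-1 tray0 [-0.3  0.1 -0.7  0.8  0.   2.8]
-1 tray1 [-0.2  0.4 -0.4  0.8  0.   2.9]
1 mat [ 0.5  0.4 -0.4  0.8  0.   0.4]
1 mathi [ 0.5  0.2 -0.1  1.3  0.   0.4]
1 tray0 [-0.3  0.1 -0.7  0.8  0.  -0.4]
1 tray1 [-0.2  0.4 -0.4  0.8  0.  -0.3]
w0 cam [574.9  71.8 374.4] 325.19226210127806
shelf 0.61 [312. 205.] [607.6 -30.9   0. ]
s -1
w1 cam [500.9 325.6 394.1] 325.19226210127806
scoop_grip 0.67 [276. 205.] [405.  325.5  48. ]
scoop_tip 0.76 [282.  37.] [599.  338.8   3. ]
scoop_heel 0.6 [275. 268.] [305.5 318.7   3. ]
scoop_heel 0.47 [278. 206.] [391.8 322.4   3. ]
mat 0.73 [282. 153.] [457.9 323.7   0. ]
5.4833 [ 0.5  0.2 -0.   1.3  0.  -2.8]
```

```bash
python3 -c "
import cv2,numpy as np
a=cv2.imread('pics/w0.png');b=cv2.imread('pics/w1.png')
cv2.imwrite('pics/c0.png',np.hstack([cv2.resize(a,(400,300)),cv2.resize(b,(400,300))]))
cv2.imwrite('pics/w0b.png',cv2.resize(a,(800,600)))"
```

```text
(no output)
```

View pics/c0.png

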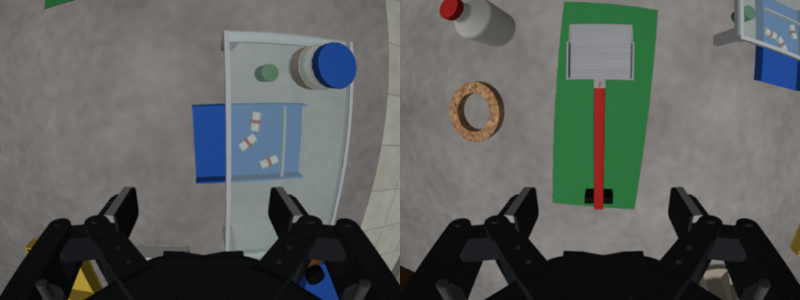

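Wrist views: the left half shows the tray with three bars under the glass and the steel rail near (284,140). The right half shows the scoop on the mat, handle from (600,88) to (600,208) and mouth at (600,25). I'll refine both from colour edges.

```bash
python3 - <<'E'
from h import *
def load(t):
    f=np.load(f"pics/{t}.npz"); return cv2.imread(f"pics/{t}.png"),f["d"],{k:f[k] for k in ("fx","fy","cx","cy","extrinsics")}
im,d,c=load("w1"); h=cv2.cvtColor(im,cv2.COLOR_BGR2HSV)
m=(((h[...,0]<8)|(h[...,0]>172))&(h[...,1]>140)&(h[...,2]>60)).astype(np.uint8); m[:,:380]=0; m[:,460:]=0
n,l,st,ce=cv2.connectedComponentsWithStats(m); i=1+st[1:,4].argmax(); ys,xs=np.where(l==i)
P=[]
for y in np.unique(ys):
    X=xs[ys==y]; P.append([y,*atz("wrist",((X.min()+X.max())/2,y),58,c)])
P=np.array(P); f=np.polyfit(P[5:-5,1],P[5:-5,2],1); print("handle ends x",P[[0,-1]],"yaw",np.arctan(f[0]))
X0=(P[0,1]+P[-1,1])/2; print("mid",X0,np.polyval(f,X0))
im,d,c=load("w0"); h=cv2.cvtColor(im,cv2.COLOR_BGR2HSV)
m=((h[...,0]>95)&(h[...,0]<125)&(h[...,1]>80)).astype(np.uint8); m[:,:255]=0;m[:,430:]=0;m[:125]=0;m[275:]=0
xs=[x for x in range(275,415,3)]
T=np.array([atz("wrist",(x,np.where(m[:,x])[0].min()-.5),0,c) for x in xs if m[:,x].any()]);B=np.array([atz("wrist",(x,np.where(m[:,x])[0].max()+.5),26,c) for x in xs if m[:,x].any()])
for A in (T,B): f=np.polyfit(A[:,0],A[:,1],1); print("wall yaw",np.arctan(f[0]),"y at x=600,700",np.polyval(f,[600,700]),"res",np.std(A[:,1]-np.polyval(f,A[:,0])))
F=np.array([atz("wrist",(np.where(m[y])[0].min()-.5,y),4,c) for y in range(160,240,4)]); f=np.polyfit(F[:,1],F[:,0],1); print("front edge x at y=0,-60",np.polyval(f,[0,-60]),"yaw",-np.arctan(f[0]))
cr=cv2.resize(im[125:285,255:455],(800,640))[:600]; cv2.imwrite("pics/c1.png",cr)
for q in pinpoint("scoop_grip","wrist")[:0]: pass
E
```

```text
Traceback (most recent call last):
ValueError: attempt to get argmax of an empty sequence
```

```bash
cat > m.py <<'E'
from h import *
def load(t):
    f=np.load(f"pics/{t}.npz"); return cv2.imread(f"pics/{t}.png"),f["d"],{k:f[k] for k in ("fx","fy","cx","cy","extrinsics")}
im,d,c=load("w1"); h=cv2.cvtColor(im,cv2.COLOR_BGR2HSV)
m=(((h[...,0]<8)|(h[...,0]>172))&(h[...,1]>140)&(h[...,2]>60)).astype(np.uint8); m[:,:240]=0; m[:,320:]=0
n,l,st,ce=cv2.connectedComponentsWithStats(m); i=1+st[1:,4].argmax(); ys,xs=np.where(l==i)
P=[]
for y in np.unique(ys):
    X=xs[ys==y]; P.append([y,*atz("wrist",((X.min()+X.max())/2,y),58,c)])
P=np.array(P); f=np.polyfit(P[5:-5,1],P[5:-5,2],1); print("handle ends x",P[[0,-1]],"yaw",np.arctan(f[0]))
X0=(P[0,1]+P[-1,1])/2; print("mid",X0,np.polyval(f,X0))
im,d,c=load("w0"); h=cv2.cvtColor(im,cv2.COLOR_BGR2HSV)
m=((h[...,0]>95)&(h[...,0]<125)&(h[...,1]>80)).astype(np.uint8); m[:,:255]=0;m[:,430:]=0;m[:125]=0;m[275:]=0
xs=[x for x in range(275,415,3)]
T=np.array([atz("wrist",(x,np.where(m[:,x])[0].min()-.5),0,c) for x in xs if m[:,x].any()]);B=np.array([atz("wrist",(x,np.where(m[:,x])[0].max()+.5),26,c) for x in xs if m[:,x].any()])
for A in (T,B): f=np.polyfit(A[:,0],A[:,1],1); print("wall yaw",np.arctan(f[0]),"y at x=600,700",np.polyval(f,[600,700]),"res",np.std(A[:,1]-np.polyval(f,A[:,0])))
F=np.array([atz("wrist",(np.where(m[y])[0].min()-.5,y),4,c) for y in range(160,240,4)]); f=np.polyfit(F[:,1],F[:,0],1); print("front edge x at y=0,-60",np.polyval(f,[0,-60]),"yaw",-np.arctan(f[0]))
cr=cv2.resize(im[125:275,255:455],(800,600)); cv2.imwrite("pics/c1.png",cr)
E
python3 m.py
```

```text
handle ends x [[124.  493.8 330.5  58. ]
 [292.  301.3 313.8  58. ]] yaw 0.08717771524918447
mid 397.5275220087292 322.1271787569585
wall yaw 0.03194628238787724 y at x=600,700 [40.  43.2] res 0.5022716158587343
wall yaw 0.05046356975160407 y at x=600,700 [-85.  -79.9] res 0.41360064738000685
front edge x at y=0,-60 [558.5 561.1] yaw 0.044048599325942024
```

View pics/c1.png

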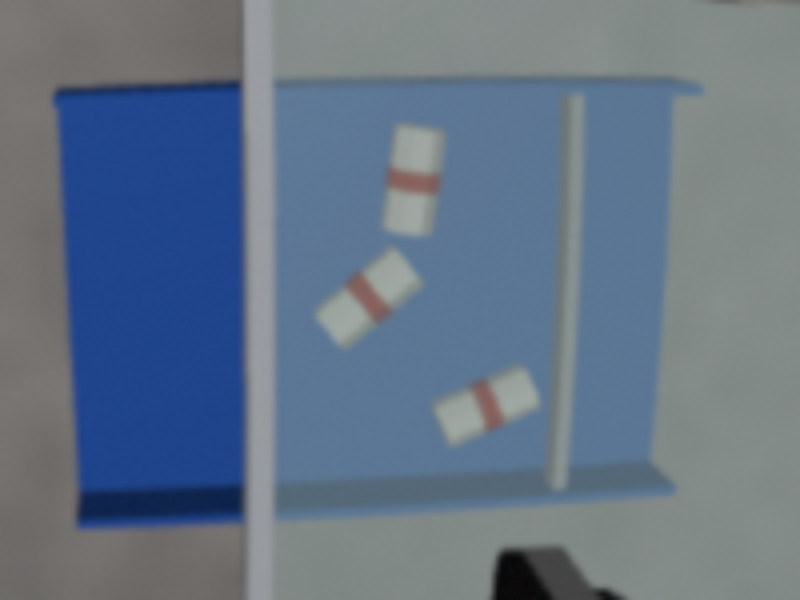

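The close-up shows the three bars clear of both tray walls, in front of the rail at crop x ≈ 565, with the tray yaw about 0.045. The scoop's grip point comes out at about (406,323), yaw 0.087. Grasping now.

```bash
python3 - <<'E'
from h import *
f=np.load("pics/w0.npz"); c={k:f[k] for k in ("fx","fy","cx","cy","extrinsics")}
a,b=[atz("wrist",(255+x/4,125+y/4),22,c) for x,y in ((564,95),(549,488))]; print("rail front",a,b,"yaw",np.arctan2(-(a-b)[0],(a-b)[1]))
for x,y in ((413,180),(368,298),(487,405)): print("bar",atz("wrist",(255+x/4,125+y/4),16,c))
for x in (245,270): print("shelf front edge",atz("wrist",(255+x/4,200),85,c))
yaw=.087; g=(406,322.9,48)
P,q=tcp_for((406,322.9,130),yaw,0,1); r.move_to(P,q)
P,q=tcp_for(g,yaw,0,1); r.move_straight(P,vel=120)
r.set_gripper(10,90); print("open",readout.read_opening(),readout.read_gripper_force())
r.move_straight(P+[0,0,120],vel=120)
cal=get_calibration("wrist"); p,d=camera("wrist"); save("w2",p); np.savez("pics/w2.npz",d=d,**{k:np.array(v) for k,v in cal.items()})
print(readout.read_tcp_pos(),readout.read_force(),readout.read_t())
for n,z in (("scoop_grip",168),("scoop_heel",123),("scoop_tip",123)):
    for k in pinpoint(n,"wrist")[:2]: print(n,round(k["conf"],2),np.round(k["xy"]),atz("wrist",k["xy"],z,cal))
E
```

```text
rail front [700.5  41.3  22. ] [706.5 -77.4  22. ] yaw 0.0507806545731587
bar [658.6  14.9  16. ]
bar [647.  -19.7  16. ]
bar [685.7 -52.5  16. ]
shelf front edge [604.3  -2.6  85. ]
shelf front edge [610.1  -2.6  85. ]
open 14.487895301317987 88.63045692443848
[405.3 322.5 148. ] [-0.  -0.1 -1.9] 10.8417
scoop_grip 0.66 [285. 283.] [402.6 323.3 168. ]
```

View pics/w2.png

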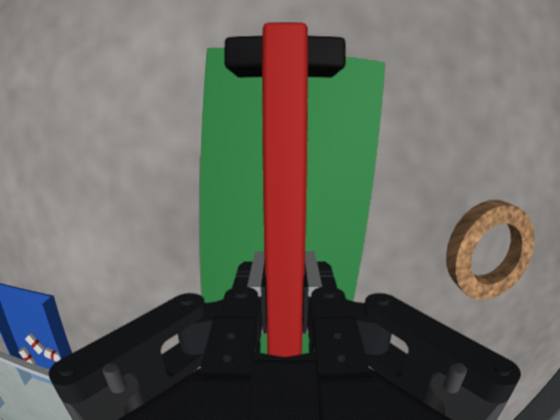

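The handle is held centred, with its rear end at (285,23). Next I'll compute the in-hand offset, carry the scoop to the tray mouth, and touch the floor gently.

```bash
cat >> h.py <<'E'
T=np.array([703.5,-18.5,0]); TY=.047
def tray(tipx,z,d=0,dy=0):
    """scoop grip for a tip at tray x, underside z"""
    R=Ro.from_euler('z',TY).as_matrix(); return T+R@np.array([tipx-200-d,dy,0])+[0,0,z+45]
E
python3 - <<'E'
from h import *
f=np.load("pics/w2.npz"); c={k:f[k] for k in ("fx","fy","cx","cy","extrinsics")}
e=atz("wrist",(285,23),177,c); R=Ro.from_euler('z',.087).as_matrix(); loc=R.T@(e-[405.3,322.5,167]); print("rear end rel",loc)
d=np.clip(loc[0]+105,-6,6); print("scoop forward offset in hand",d); open("d.txt","w").write(str(d))
P,q=tcp_for(tray(-112,115,d),TY,0,1); r.move_straight(P,vel=200,rotation=q)
P,q=tcp_for(tray(-112,22,d),TY,0,1); r.move_straight(P,vel=120,f_stop=8)
print(readout.read_tcp_pos(),P,readout.read_force())
p,_=camera("side"); save("s1",p)
P,q=tcp_for(tray(-112,0,d),TY,0,1); print("stop",r.move_straight(P,vel=20,f_stop=2.5))
print(readout.read_tcp_pos(),readout.read_force(),readout.read_moment(),readout.read_t())
cv2.imwrite("pics/s1c.png",cv2.resize(cv2.imread("pics/s1.png")[130:290,160:374],(800,598)))
E
```

```text
rear end rel [-105.6    1.    10. ]
scoop forward offset in hand -0.5618353995154308
[393.  -33.2  48.5] [392.4 -33.1  48. ] [ 1.2 -0.3 -2.2]
stop True
[392.2 -33.1  28.5] [-0.9 -0.5  1. ] [-0.1 -0.6 -0. ] 14.7833
```

View pics/s1c.png

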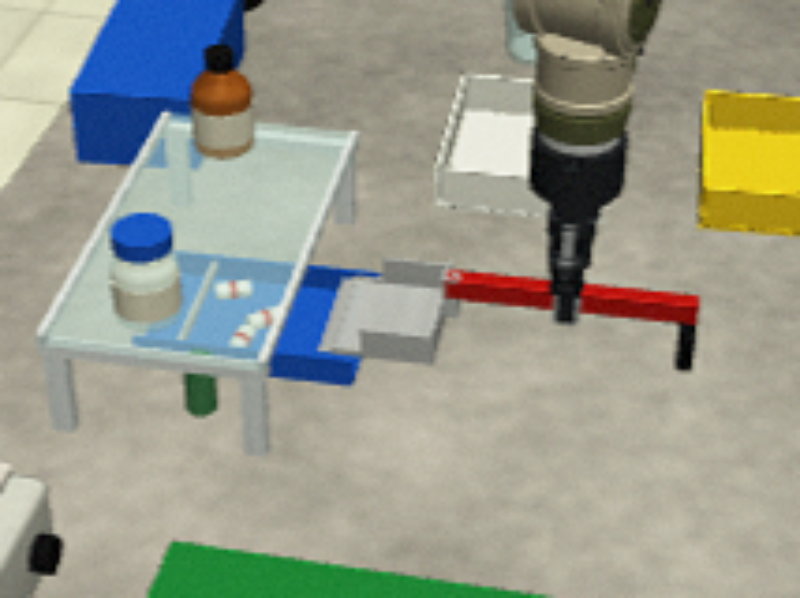

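The scoop's mouth lies centred in the tray opening, at (340,330) in the crop, with the bars ahead of it. The floor was touched at TCP z 28.5, so I'll push in now.

```bash
python3 - <<'E'
from h import *
d=float(open("d.txt").read())
def go(x,v,fs=None,z=28.7):
    P,q=tcp_for(tray(x,4,d),TY,0,1); P[2]=z; s=r.move_straight(P,vel=v,f_stop=fs)
    print(x,s,readout.read_tcp_pos(),"short",P-readout.read_tcp_pos(),readout.read_force(),readout.read_t()); return s
go(-70,60,20); go(0,35,20); go(31,25,20)
p,_=camera("side"); save("s2",p)
p2,_=camera("scene"); save("s2s",p2)
a=cv2.resize(cv2.imread("pics/s2.png")[170:250,160:267],(400,299),interpolation=3);b=cv2.resize(cv2.imread("pics/s2s.png")[235:315,240:347],(400,299),interpolation=3)
cv2.imwrite("pics/c2.png",np.hstack([a,b]))
E
```

```text
-70 False [435.8 -31.3  28.9] short [-1.5  0.1 -0.2] [2.7 0.2 2.4] 15.6583
0 False [502.2 -27.7  28.4] short [ 2.1 -0.2  0.3] [-5.2 -0.2  7.9] 17.8083
31 False [533.5 -26.2  28.4] short [ 1.8 -0.2  0.3] [-4.3  0.3  7.4] 19.2
```

View pics/c2.png

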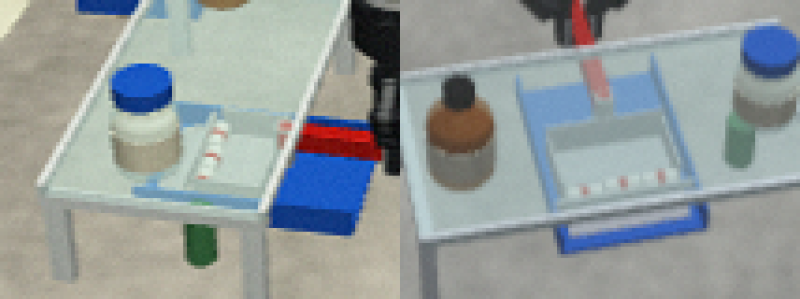

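All three bars lie in a row inside the pan along the rail, at crop (215,150) left and (620,183) right. The shelf items haven't moved. Retracting gently, and checking IK for the dump.

```bash
python3 - <<'E'
from h import *
d=float(open("d.txt").read())
P,q=tcp_for(tray(29,4.5,d),TY,0,1)
def go(x,uz,pitch,v):
    P,q=tcp_for(tray(x,uz,d),TY,pitch,1); r.move_straight(P,vel=v,rotation=q)
r.move_straight(readout.read_tcp_pos()+[0,0,1.3],vel=10)
go(-25,4.6,0,30); go(-100,22,-.09,50); go(-125,115,-.2,100)
print(readout.read_tcp_pos(),readout.read_force(),readout.read_t())
cal=None
p,_=camera("side"); save("s3",p); p2,_=camera("scene"); save("s3s",p2)
for cam in ("scene","side"):
    for k in silhouettes("dish",cam)[:3]:
        ys,xs=np.where(k["mask"]); pc=(p2 if cam=="scene" else p)[k["mask"]].mean(0)
        C=cv2.boxPoints(cv2.minAreaRect(np.c_[xs,ys].astype(np.float32)))
        print(cam,k["conf"],pc,atz(cam,k["xy"],20),[atz(cam,u,45)[:2] for u in C])
    for k in pinpoint("dish",cam)[:3]: print(cam,"pp",k["conf"],k["xy"],atz(cam,k["xy"],0))
D=np.array([472,-322,0.])
for yaw in (-.8,-.4,-.05,.3,1.57,-1.57):
    res=[]
    for pitch in (-.2,.3,.7,.85):
        R,q=srot(yaw,pitch,1); tip=D+R@[0,0,0]-35*np.array([np.cos(yaw),np.sin(yaw),0])+[0,0,45]
        g=tip-R@np.array([200+d,0,-45]); J=inverse_kinematics(g-19*R[:,2],q); res.append(None if J is None else np.round(J,2))
    print(yaw,res)
a=cv2.resize(cv2.imread("pics/s3.png")[130:280,200:400],(400,300),interpolation=3);b=cv2.resize(cv2.imread("pics/s3s.png")[180:330,160:360],(400,300),interpolation=3)
cv2.imwrite("pics/c3.png",np.hstack([a,b]))
E
```

```text
[383.  -33.5 140.9] [-0.2 -0.1 -1.9] 24.3833
scene 0.83 [168.7 147.8  53. ] [ 232.  -361.8   20. ] [array([ 151.5, -452.9]), array([ 129.2, -262.8]), array([ 352.1, -255. ]), array([ 368.3, -430.2])]
scene 0.71 [175.9 178.  174. ] [ 472.3 -326.8   20. ] [array([ 393.2, -426.9]), array([ 386.1, -236.5]), array([ 590.1, -235.3]), array([ 593.4, -410.4])]
scene 0.16 [133.8 126.  127.3] [340.2   6.5  20. ] [array([178. , -54.7]), array([164.3,  81.5]), array([458.2,  53.9]), array([466.7, -67.5])]
scene pp 0.87 [185.0, 206.5] [ 237.3 -357.4    0. ]
scene pp 0.57 [194.9, 251.0] [ 476.3 -332.8    0. ]
side 0.89 [190.8 163.9  24.9] [ 237.3 -335.5   20. ] [array([ 306.9, -193.4]), array([ 318.4, -448.1]), array([ 135.2, -457. ]), array([ 143.7, -203.6])]
side 0.74 [197.3 194.1 180.4] [ 484.5 -361.    20. ] [array([ 533.3, -173.7]), array([ 565.5, -427.3]), array([ 420.2, -419.7]), array([ 404.1, -170.2])]
side pp 0.68 [369.7, 178.6] [ 226.2 -356.5    0. ]
side pp 0.64 [299.2, 174.2] [ 478.9 -328.2    0. ]
side pp 0.25 [278.7, 183.2] [ 539.6 -253.5    0. ]
-0.8 [array([-0.7, -0.1, -1. ,  0.5,
[... 380 characters left out ...]
-1.2]), array([-0.9,  0.2, -0.4,  1.2, -0.2, -0.8]), array([-0.7,  0.6,  0.1,  1.7, -0.4, -0.5]), array([-0.7,  0.7,  0.3,  1.9, -0.4, -0.4])]
0.3 [array([-1.3,  0.3, -0.6,  0.7,  0.2, -1.6]), array([-1. ,  0.3, -0.3,  1.1, -0.3, -1.2]), array([-0.7,  0.5,  0. ,  1.5, -0.6, -0.9]), array([-0.6,  0.6,  0.2,  1.7, -0.7, -0.7])]
1.57 [array([-1. ,  0.9,  0.5,  1.4,  0.1, -2.6]), array([-0.9,  0.5, -0. ,  0.8, -0.2, -2.5]), array([-0.7,  0.2, -0.4,  0.5, -0.5, -2.4]), array([-0.6,  0.2, -0.5,  0.3, -0.7, -2.4])]
-1.57 [array([-0.2,  0.3, -0.6,  0.7, -0.2,  1.3]), array([-0.6,  0.3, -0.3,  1.2,  0.3,  1. ]), array([-0.8,  0.5,  0.1,  1.6,  0.5,  0.7]), array([-0.8,  0.7,  0.2,  1.8,  0.5,  0.5])]
```

View pics/c3.png

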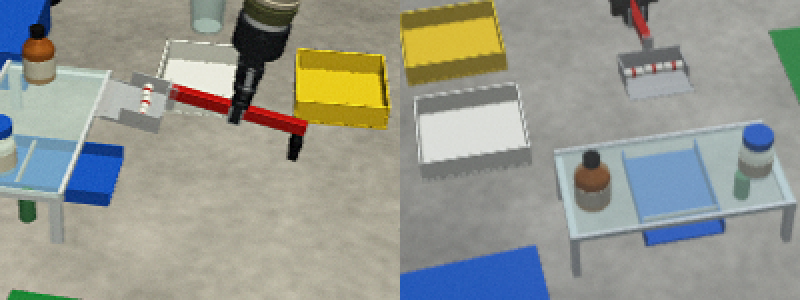

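All three bars sit at the back of the scoop, at (148,97) left and (655,68) right, and the tray is empty. The white dish is centred at about (476,-327). I'll tip them in at yaw 0.

```bash
python3 - <<'E'
from h import *
d=float(open("d.txt").read()); D=np.array([476,-327,0.])
def pose(tip,yaw,pitch):
    R,q=srot(yaw,pitch,1); g=np.array(tip)-R@np.array([200+d,0,-45]); return g-19*R[:,2],q
r.move_to(*tcp_for((345,-200,165),.02,-.2,1))
print(readout.read_t())
r.move_to(*pose(D+[-42,0,160],0,-.2)); print(readout.read_t())
for z,p,v in ((62,0,70),(56,.3,50),(46,.55,50),(42,.8,50)):
    P,q=pose(D+[-42,0,z],0,p); r.move_straight(P,vel=v,rotation=q)
r.wait(.4); print(readout.read_t(),readout.read_force())
p,_=camera("side"); save("s4",p); p2,_=camera("scene"); save("s4s",p2)
a=cv2.resize(cv2.imread("pics/s4.png")[110:260,220:420],(400,300),interpolation=3);b=cv2.resize(cv2.imread("pics/s4s.png")[170:320,120:320],(400,300),interpolation=3)
cv2.imwrite("pics/c4.png",np.hstack([a,b]))
E
```

```text
25.4
26.125
30.825 [-0.4  0.4 -2.8]
```

View pics/c4.png

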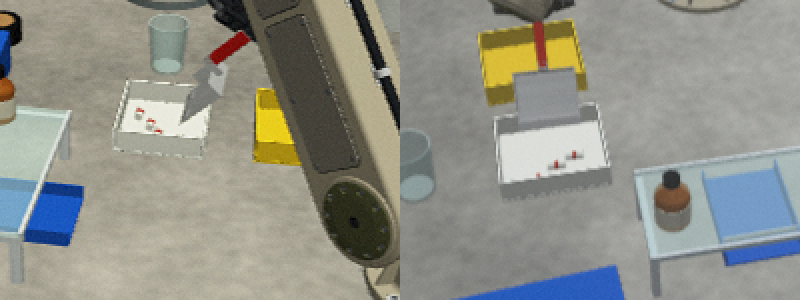

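All three bars are in the white dish, at (140–158,115–130) left and (538–575,155–175) right, and the scoop is empty. Now I'll lay the scoop back on the mat.

```bash
python3 - <<'E'
from h import *
d=float(open("d.txt").read()); D=np.array([476,-327,0.])
def pose(tip,yaw,pitch):
    R,q=srot(yaw,pitch,1); g=np.array(tip)-R@np.array([200+d,0,-45]); return g-19*R[:,2],q
P,q=pose(D+[-50,0,150],0,.3); r.move_straight(P,vel=120,rotation=q)
r.move_to(*tcp_for((345,-200,185),.02,0,1)); r.move_to(*tcp_for((390,20,190),.05,0,1))
P,q=tcp_for((406,322.9,150),.087,0,1); r.move_to(P,q)
P,q=tcp_for((406,322.9,56),.087,0,1); r.move_straight(P,vel=100,rotation=q)
print("stop",r.move_straight(P-[0,0,12],vel=12,f_stop=2),readout.read_tcp_pos(),readout.read_force(),readout.read_moment())
r.set_gripper(40); r.wait(.2)
r.move_straight(readout.read_tcp_pos()+[0,0,150],vel=120); r.wait(.3)
print(readout.read_t(),readout.read_force())
p,_=camera("side"); save("s5",p); p2,_=camera("scene"); save("s5s",p2)
cv2.imwrite("pics/c5.png",np.hstack([cv2.resize(cv2.imread(f"pics/{n}.png"),(400,300),interpolation=3) for n in ("s5","s5s")]))
E
```

```text
stop True [406.2 322.9  29.7] [2.2 1.2 3.1] [-0.   0.2  0. ]
38.5167 [0.3 0.4 0.7]
```

View pics/c5.png

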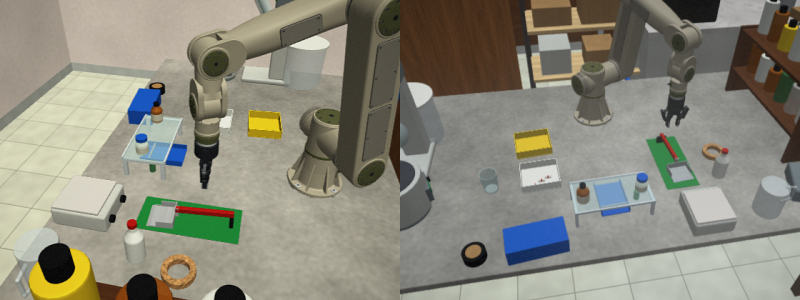

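The scoop stands level on the mat, at (190,212) left and (672,155) right. The bars are in the white dish at (540,175), everything else is in place and the gripper is clear.

```bash
python3 -c "
from h import *
print(r.finish_job())"
```

```text
the job is handed in; nothing more can be done
None
```

Job handed in at about 39 s on the robot's clock: all three stirring bars are in the white dish, the scoop is back on the green mat right way up and released, and the last pictures show nothing else moved.

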